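Cap the paint jars

TASK

Two paint-jar caps that look alike lie on the studio table, and three open jars with slightly different necks stand in the wooden caddy. Find out by trying which jar each cap fits and leave both caps fully home, level, each on its own jar; one jar stays open because its cap is missing. Do not move or tip the squeeze bottle, the brush pot or the tape roll.

Things in the scene. Friction and masses are not known exactly. Their poses are not given: they have to be found in the camera images.
- cap_a_mid (a point): centre of a ribbed black cap (half-way up, on its axis, z up): a cylinder 46 mm in diameter, 40 mm tall, about 45 g, at first standing mouth down on the table. Underneath, a groove 14 mm deep round a central plug takes a jar's neck; its diameter suits one of the three jars and is hidden from outside. Names and places do not tell which. It needs no turning and stays by its own weight.
- cap_b_mid (a point): centre of the other cap, alike outside, made for a different jar. On its own jar either cap slides down 14 mm with about 0.8 mm to spare all round, until its centre is 6 mm above the mouth; on a wrong jar it is stopped at the rim, its centre 16 to 20 mm above the mouth. If it lands more than about 1 mm off-centre it can also stop on its own jar's rim.
- mouth_1 (a point): centre of the mouth (level of the rim, 96 mm above the table) of the jar at the caddy's own +y end. The jars are fixed: white, open, 60 mm in diameter, 84 mm tall, with a straight neck 18 mm tall above the shoulder. The necks measure 30, 34 and 38 mm in outer diameter, 3 mm wall; which jar stands where varies.
- mouth_2 (a point): centre of the mouth (level of the rim, 96 mm above the table) of the jar in the middle of the caddy
- mouth_3 (a point): centre of the mouth (level of the rim, 96 mm above the table) of the jar at the caddy's own -y end
- caddy: open wooden caddy, fixed, 90 x 320 mm, its rails 36 mm high; origin: centre of its underside, on the table; its y axis runs along the row of jars, which stand 100 mm apart
- squeeze_bottle: bystander: white squeeze bottle with a nozzle, 62 mm in diameter, 190 mm tall; origin: centre of its underside
- brush_pot: bystander: blue pot of brushes, 72 mm in diameter, 90 mm tall, brushes up to 200 mm; origin: centre of its underside
- tape_roll: bystander: roll of paper tape lying flat, 90 mm in diameter, 30 mm tall; origin: centre of its underside
There are look-alikes about, which are no part of the job. What is shaped like the part that bears cap_a_mid but orange is not meant.

How it is judged:
By the outcome, as a careful person would: the job done as asked, in the order asked, and still so for the second after the job is handed in, with the robot touching nothing.
It also fails if it takes over 64 s, if anything falls off the work surface, if the arm or the gripper's body presses on something with over 40 N, if the wrist force passes 120 N, or if a joint passes its speed limit or range.

ROBOT

A 6-joint arm with a two-finger parallel gripper is mounted at the origin on the work surface. World frame = base frame: x ahead of the robot, y to its left, z up, the work surface at z = 0. Lengths are in m, angles in rad, forces in N, time in s.
With the tool pointing down it reaches from about 0.4 to 0.825 m from the base axis. Payload 7 kg.
Tool frame: the origin (TCP) lies on the centre line of the jaws, within the pads' length; the fingertips stand 25 mm ahead of it and the grasp point (between the pads) lies 6 mm ahead of it; z points along the fingers, y is the line along which they close (so a half turn about z gives the same grasp; the last joint's range is limited). The gripper opens to 88 mm and grips with 3 to 60 N. Pads are 19 mm wide; open, the fingers measure 130 mm over their backs; the gripper's body (78 mm by 193 mm) begins 47 mm behind the grasp point.
Start: joints at [-0.826, 0.359, 0.012, 0, -1.224, -0.288], TCP at [0.298, -0.606, 0.252] pointing down, gripper open.
Joint ranges: [-3.07, 3.07], [-1.43, 2.12], [-1.02, 1.25], [-3.03, 1.67], [-3.05, -0], [-3.03, 3.03]. Speed limits (rad/s): [2.39, 2.39, 3.01, 3.14, 3.14, 3.14].

INTERFACE

Orientations are given as [roll, pitch, yaw] about the fixed x, y, z axes, in that order (R = Rz(yaw) Ry(pitch) Rx(roll)).
In Python, from station import readout, vision, arm gives the robot as it stands. The module is installed in compiled form; this text tells all that it offers.
- The arm moves only by the tool carry_out, never from a script. Its argument "commands" is a list of rows, each an object with "dp": the shift along the tool's x, y, z in m, a list of three; "rotation": the turn, a rotation vector about the tool's x, y, z in degrees, a list of three. In form: [{"dp": [dx, dy, dz], "rotation": [wx, wy, wz]}, ...]. A call has 1 to 8 rows; each row shifts and turns the commanded pose from where the row before left it, along the tool's axes as they then stand; what a row does not reach is not made up. A row lasts 1/8 s, in which the tool goes at most 62.5 mm and 10.7 degrees, less where a joint would pass 70% of its speed; a pose out of reach is approached as far as the arm can. A call with a gripper value outside its range is refused whole. "grip" is the finger opening in m, from 0 to 0.0876, set as the call begins (left out, the last holds). The fingers move at their own pace and stop on an object; "force" is the grip in N (left out, the last holds). Time passes only in rows, so rows that do not move let the fingers close. It gives the time, the measured TCP pose, the force, the opening and the grip force at its end, in the units of the state.
- readout.get_state(): the state, without advancing time (a new reading comes with each control period).
- vision.grab_frame(name): name is "scene" or "side" or "wrist"; returns (picture, depth): 384x512x3 uint8, red, green, blue; 384x512 float32, m along the optical axis (not along the pixel's ray), 0 where there is no reading.
- vision.calibration(name): a dict with "fovy" (degrees; the focal length in pixels is half the picture's height over the tangent of half this angle, whatever the lens; pixels are square), "cx", "cy" (the principal point, pixels), "origin" and "attitude" of the camera in the world; the wrist camera has in their place "mount" (4x4, takes a point from camera to tool coordinates, whose origin is the TCP and whose axes are the flange's). Camera axes: x right, y down, z forward; pixel columns grow to the right and rows downward; lengths in m; the calibration is good to about 2 mm. A picture is of the moment at which its call begins: read the wrist's pose just before it. calibration takes no time and is no camera call.
- arm.job_done(): hands the job in; it is judged then, once.
Trained networks look in the newest picture that a camera, given by its name, has taken for a name from the list of things; names that differ only in an ending like _2 or _b are one class to them, and where a whole thing is asked for, a point or a joint stands for the part that bears it (a point fixed in the world has none). Each returns a list of dicts, best first, with "score" (0 to 1); they miss things now and then, are a little off and sometimes report something else, mostly with a low value. They report only what shows in the picture. A call takes as long as a camera call. They do not tell look-alikes from the thing itself.
- vision.trace(label, camera): "pixels" (384x512 bool, what is visible of it) and "position" ([row, column] in pixels, amid what is visible of it).
The state is a dict: "t": time; "q": joint angles; "qd": joint speeds; "joint_efforts": joint torques, N m; "eef_pos": TCP position; "ee_rot": TCP orientation; "force": force on the tool from outside, world axes, zero at the start; "moment": the same for the moment, N m; "width": finger opening in m; "gripper_force": force on a finger pad.
Only numpy, scipy, OpenCV 4.12 (cv2) and the standard library are available. Lean on these libraries where they do the work, as an engineer would, in place of code of your own. Each camera call takes 0.05 s, during which the arm holds its last target. There are 200 camera calls.

## Working session

There is one attempt and no reset: what is moved stays moved. The work goes in short steps, Python scripts to look and compute and a tool call to move; the robot and the scene stay as the last step left them, time stands still between calls to the robot, and variables do not carry over. Pictures are saved under pics/ and viewed, at most 10 in all, crops included, and the job is handed in when it is done.

Besides the shell and the picture viewer there is one more tool, called after "Request:" as name(argument=value, ...) on one line, values as JSON. carry_out: Moves the arm, as the interface text tells. Its arguments: {"type":"object","properties":{"commands":{"type":"array"},"grip":{"type":"number"},"force":{"type":"number"}},"required":["commands"]}

```bash
mkdir -p pics
cat > h.py <<'E'
from station import readout, vision, arm
import numpy as np, cv2
from scipy.spatial.transform import Rotation as R
def att(a):
    a=np.array(a); return a if a.shape==(3,3) else (R.from_euler('xyz',a).as_matrix() if a.size==3 else R.from_quat(a).as_matrix())
def grab(n):
    s=readout.get_state(); p,d=vision.grab_frame(n); c=vision.calibration(n)
    f=192/np.tan(np.radians(c['fovy'])/2)
    v,u=np.mgrid[:384,:512]; P=np.stack([(u-c['cx'])/f*d,(v-c['cy'])/f*d,d],-1)
    if 'mount' in c:
        M=np.array(c['mount']); P=P@M[:3,:3].T+M[:3,3]; W=P@R.from_euler('xyz',s['ee_rot']).as_matrix().T+s['eef_pos'] 
    else: W=P@att(c['attitude']).T+np.array(c['origin'])
    W[d==0]=np.nan
    return p,d,W
E
python3 - <<'E'
from h import *
print(readout.get_state())
for n in['scene','side','wrist']:print(n,vision.calibration(n))
ims=[]
for n in['scene','side']:
    p,d,W=grab(n); ims.append(p); np.save(n+'W.npy',W); np.save(n+'p.npy',p)
    for l in['cap_a_mid','caddy','mouth_1','squeeze_bottle','brush_pot','tape_roll']:
        for r in vision.trace(l,n):
            m=r['pixels']; w=W[m]; w=w[~np.isnan(w[:,0])]
            print(n,l,round(r['score'],2),np.round(r['position']),p[m].mean(0).round(), np.round(np.nanmedian(w,0),3) if len(w) else '', np.percentile(w,[2,98],axis=0).round(3).tolist() if len(w) else '')
    cv2.imwrite(f'pics/{n}.png',cv2.resize(p[:,:,::-1],(768,576)))
E
```

```text
{'t': 0.0, 'q': array([-8.25903965e-01,  3.59395979e-01,  1.10491577e-02, -3.80088680e-04,
       -1.22408277e+00, -2.88094145e-01]), 'qd': array([-0.00062713, -0.00114231,  0.00100423, -0.00152225,  0.0026799 ,
       -0.00050975]), 'joint_efforts': array([-1.84200426e-04, -5.82722247e+01,  2.93054473e+01,  6.99724987e+00,
        6.84153638e-03, -1.90401124e-04]), 'eef_pos': array([ 0.29751058, -0.60539364,  0.25060715]), 'ee_rot': array([ 3.13992517e+00, -1.21522852e-04, -2.68492378e+00]), 'force': array([ 0.3188571 ,  0.14671315, -0.56579698]), 'moment': array([ 0.02962226, -0.02739737, -0.03868283]), 'gripper_force': 0.0, 'width': 0.08802487030242909}
scene {'fovy': 54.74654399967469, 'cx': 251.6692124773902, 'cy': 192.08583793662805, 'origin': array([ 1.17652083, -0.14311763,  0.72683036]), 'attitude': array([-2.33278251,  0.01068653,  1.3582075 ])}
side {'fovy': 43.02389953590572, 'cx': 255.3463983085097, 'cy': 190.51500642134266, 'origin': array([0.13880578, 0.75631866, 1.02706982]), 'attitude': array([-2.39984678, -0.01117339, -2.64821407])}
wrist {'fovy': 58.21955733782354,
[... 1827 characters left out ...]
]]
side cap_a_mid 0.3 [218. 234.] [108.  89.  67.] [0.548 0.046 0.025] [[0.516, -0.16, 0.005], [0.624, 0.152, 0.04]]
side caddy 0.88 [220. 239.] [108.  88.  67.] [0.546 0.045 0.025] [[0.517, -0.159, 0.005], [0.624, 0.152, 0.04]]
side mouth_1 0.82 [215. 238.] [109.  90.  70.] [0.548 0.044 0.024] [[0.516, -0.161, 0.002], [0.625, 0.152, 0.041]]
side squeeze_bottle 0.63 [294. 136.] [110. 112. 106.] [0.605 0.397 0.106] [[0.589, 0.355, 0.002], [0.674, 0.415, 0.172]]
side brush_pot 0.8 [ 98. 274.] [54. 65. 76.] [ 0.69  -0.391  0.065] [[0.658, -0.45, 0.007], [0.726, -0.374, 0.171]]
side tape_roll 0.96 [128. 329.] [123. 122. 117.] [ 0.479 -0.395  0.026] [[0.438, -0.447, 0.002], [0.519, -0.36, 0.035]]
```

View pics/scene.png

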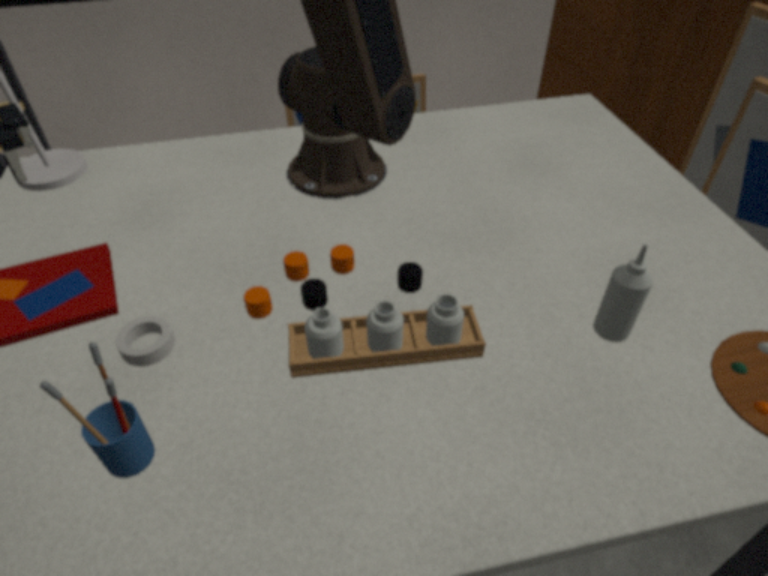

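View pics/side.png

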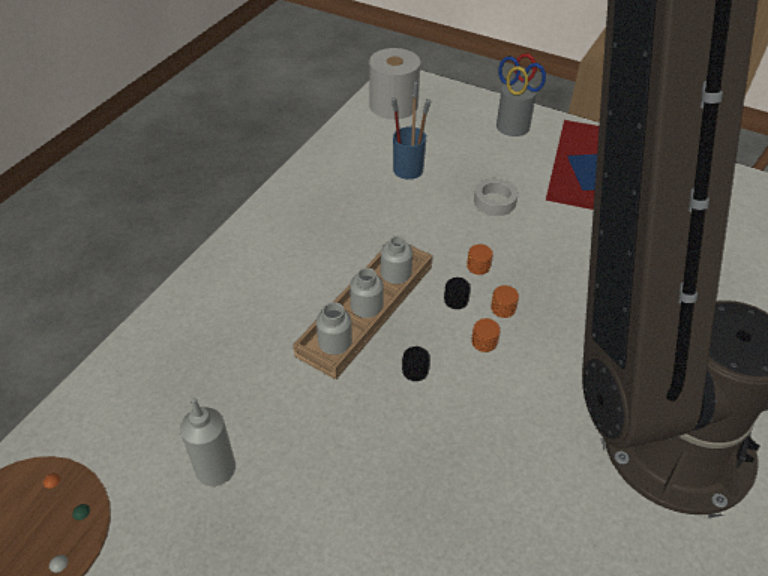

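The scene view shows the two black caps at about (314,293) and (410,277), with three orange look-alikes beside them. The caddy has three jars with mouths at about (323,315), (385,308) and (447,300), and the bystanders are well clear of it.

Run:
```python
from h import *
for n in['scene','side']:
    p=np.load(n+'p.npy').astype(int);W=np.load(n+'W.npy')
    reg=(W[...,0]>.3)&(W[...,0]<.66)&(abs(W[...,1])<.25)
    def comps(m,t,mn):
        k,l,s,_=cv2.connectedComponentsWithStats(m.astype(np.uint8))
        for i in range(1,k):
            if s[i,4]>mn:
                w=W[l==i]; c,r=cv2.minEnclosingCircle(w[:,:2].astype(np.float32))
                print(n,t,s[i,4],'mean',w.mean(0).round(4),'circ',np.round(c,4),round(r,4),'zmax',np.percentile(w[:,2],90).round(4))
    comps(reg&(p.max(-1)<75)&(W[...,2]>.032)&(W[...,2]<.055),'cap',15)
    comps(reg&(W[...,2]>.088)&(W[...,2]<.11),'mouth',10)
    m=reg&(W[...,2]>.03)&(W[...,2]<.045)&(W[...,0]>.5)
    print(cv2.minAreaRect(W[m][:,:2].astype(np.float32)))
```

```text
scene cap 163 mean [0.4394 0.0681 0.0388] circ [0.4359 0.0681] 0.0237 zmax 0.0409
scene cap 178 mean [ 0.4447 -0.112   0.0387] circ [ 0.4419 -0.1115] 0.0233 zmax 0.0407
scene cap 99 mean [0.6051 0.0742 0.0435] circ [0.6009 0.0759] 0.0206 zmax 0.0519
scene cap 93 mean [ 0.5991 -0.0226  0.0439] circ [ 0.5943 -0.0217] 0.0186 zmax 0.0531
scene cap 80 mean [ 0.5918 -0.1204  0.0438] circ [ 0.5883 -0.1208] 0.0179 zmax 0.0522
scene mouth 105 mean [0.5843 0.0894 0.0932] circ [0.5829 0.0892] 0.0206 zmax 0.0962
scene mouth 88 mean [ 0.5762 -0.0102  0.0932] circ [ 0.5755 -0.0099] 0.0176 zmax 0.0965
scene mouth 77 mean [ 0.5679 -0.1094  0.0933] circ [ 0.5667 -0.1092] 0.0156 zmax 0.0962
((0.5756610035896301, -0.009836941957473755), (0.31818467378616333, 0.0932348370552063), 85.13957214355469)
side cap 189 mean [ 0.4363 -0.107   0.0405] circ [ 0.4376 -0.1091] 0.0238 zmax 0.0438
side cap 239 mean [0.4309 0.0736 0.0406] circ [0.4308 0.0709] 0.0245 zmax 0.0434
side mouth 67 mean [ 0.5629 -0.1081  0.0946] circ [ 0.5638 -0.109 ] 0.0171 zmax 0.0992
side mouth 83 mean [ 0.5718 -0.008   0.0947] circ [ 0.5708 -0.0091] 0.0188 zmax 0.0991
side mouth 95 mean [0.5801 0.0921 0.095 ] circ [0.5798 0.0892] 0.0217 zmax 0.0987
((0.5719912052154541, -0.009096875786781311), (0.3219241499900818, 0.09339989721775055), 85.1893539428711)
```

Request:
carry_out(commands=[{"dp": [0,0,0],"rotation": [0,0,8.72]},{"dp": [0,0,0],"rotation": [0,0,8.72]},{"dp": [0,0,0],"rotation": [0,0,8.72]},{"dp": [-0.015,0.058,0],"rotation": [0,0,0]},{"dp": [-0.015,0.058,0],"rotation": [0,0,0]},{"dp": [-0.015,0.058,0],"rotation": [0,0,0]},{"dp": [-0.015,0.058,0],"rotation": [0,0,0]},{"dp": [-0.015,0.058,0],"rotation": [0,0,0]}])

```text
t: 1.7
eef_pos: [0.3728, -0.3141, 0.2518]
ee_rot: [-3.141, 0.001, 3.142]
force: [1.6, 0.8, 0.2]
width: 0.0876
gripper_force: 0.0
```

Request:
carry_out(commands=[{"dp": [-0.014,0.059,0],"rotation": [0,0,0]},{"dp": [-0.014,0.059,0],"rotation": [0,0,0]},{"dp": [-0.014,0.059,0],"rotation": [0,0,0]},{"dp": [-0.014,0.059,0],"rotation": [0,0,0]},{"dp": [-0.012,0.059,0],"rotation": [0,0,0]},{"dp": [0,0,0],"rotation": [0,0,0]},{"dp": [0,0,0],"rotation": [0,0,0]},{"dp": [0,0,0],"rotation": [0,0,0]}])

```text
t: 2.7
eef_pos: [0.4403, -0.0217, 0.2516]
ee_rot: [-3.142, -0.0, 3.14]
force: [0.4, -0.3, 0.3]
width: 0.0878
gripper_force: 0.0
```

```bash
cat > look.py <<'E'
from h import *
import sys
p,d,W=grab('wrist'); s=readout.get_state()
print(s['t'],s['eef_pos'].round(4),s['ee_rot'].round(4))
cv2.imwrite('pics/%s.png'%sys.argv[1],cv2.resize(p[:,:,::-1],(768,576)))
X=W[...,0];Y=W[...,1];Z=W[...,2];reg=(X>.38)&(X<.68)&(abs(Y)<.25)
def fit(w):
    f=w[:,:2]; A=np.c_[2*f,np.ones(len(f))]; b=(f**2).sum(1); c=np.linalg.lstsq(A,b,rcond=None)[0]; return c[:2]
for t,m in(('cap',reg&(Z>.032)&(Z<.05)&(p.max(-1)<75)&(X<.5)),('mouth',reg&(Z>.09)&(Z<.115))):
    k,l,st,_=cv2.connectedComponentsWithStats(m.astype(np.uint8))
    for i in range(1,k):
        if st[i,4]>40:
            w=W[l==i]; w=w[abs(w[:,2]-np.median(w[:,2]))<.004]; c,r=cv2.minEnclosingCircle(w[:,:2].astype(np.float32))
            print(t,st[i].tolist(),'mean',w.mean(0).round(4),'circ',np.round(c,4),round(r,4),'hull',fit(cv2.convexHull(w[:,:2].astype(np.float32))[:,0]).round(4))
E
python3 look.py w1
```

```text
2.75 [ 0.4403 -0.0219  0.2516] [-3.1415 -0.      3.1399]
cap [315, 134, 46, 45, 1547] mean [0.4325 0.0692 0.0402] circ [0.4331 0.0697] 0.0231 hull [0.433  0.0695]
cap [142, 140, 45, 44, 1505] mean [ 0.438  -0.1097  0.0401] circ [ 0.4387 -0.1102] 0.0227 hull [ 0.4385 -0.11  ]
mouth [248, 316, 29, 8, 152] mean [ 0.5862 -0.0092  0.0952] circ [ 0.5831 -0.0092] 0.0141 hull [ 0.5759 -0.0091]
mouth [342, 316, 26, 16, 122] mean [0.5943 0.082  0.0953] circ [0.5904 0.0844] 0.0152 hull [0.5848 0.0889]
```

Request:
carry_out(commands=[{"dp": [0.0018,-0.044,0.03],"rotation": [0,0,0]},{"dp": [0,-0.0441,0.05],"rotation": [0,0,0]},{"dp": [0,0,0.05],"rotation": [0,0,0]},{"dp": [0,0,0.04],"rotation": [0,0,0]},{"dp": [0,0,0.03],"rotation": [0,0,0]},{"dp": [0,0,0.0176],"rotation": [0,0,0]},{"dp": [0,0,0],"rotation": [0,0,0]},{"dp": [0,0,0],"rotation": [0,0,0]}])

```text
t: 3.75
eef_pos: [0.4391, -0.1066, 0.0377]
ee_rot: [-3.142, 0.001, 3.141]
force: [-0.0, 1.3, 0.2]
width: 0.0877
gripper_force: 0.0
```

Request:
carry_out(commands=[{"dp": [0,0,0],"rotation": [0,0,0]},{"dp": [0,0,0],"rotation": [0,0,0]},{"dp": [0,0,0],"rotation": [0,0,0]},{"dp": [0,0,0],"rotation": [0,0,0]},{"dp": [0,0,0],"rotation": [0,0,0]}], grip=0.035, force=12)

```text
t: 4.38
eef_pos: [0.4388, -0.1061, 0.0372]
ee_rot: [-3.142, 0.0, -3.141]
force: [-0.4, 0.1, 1.8]
width: 0.0456
gripper_force: 12.0
```

Request:
carry_out(commands=[{"dp": [0,0,-0.03],"rotation": [0,0,0]},{"dp": [0,0,-0.045],"rotation": [0,0,0]},{"dp": [0,0,-0.045],"rotation": [0,0,0]},{"dp": [-0.025,0.01,-0.04],"rotation": [0,0,0]},{"dp": [-0.035,0.015,-0.03],"rotation": [0,0,0]},{"dp": [-0.04,0.02,-0.02],"rotation": [0,0,0]},{"dp": [-0.031,0.011,0],"rotation": [0,0,0]},{"dp": [0,0,0],"rotation": [0,0,0]}])

```text
t: 5.38
eef_pos: [0.5711, -0.0492, 0.2461]
ee_rot: [-3.141, -0.001, -3.141]
force: [-0.9, -0.4, -0.2]
width: 0.0457
gripper_force: 12.0
```

Request:
carry_out(commands=[{"dp": [0,0,0],"rotation": [0,0,0]},{"dp": [0,0,0],"rotation": [0,0,0]}])

```text
t: 5.62
eef_pos: [0.5689, -0.0504, 0.247]
ee_rot: [-3.142, -0.0, 3.142]
force: [-0.0, 0.6, 0.5]
width: 0.0457
gripper_force: 12.0
```

```bash
python3 look.py w2
```

```text
5.675 [ 0.5691 -0.0504  0.2472] [ 3.1415 -0.      3.1415]
cap [356, 0, 53, 48, 2061] mean [0.436  0.0687 0.0404] circ [0.4341 0.0693] 0.0228 hull [0.4344 0.069 ]
mouth [165, 159, 35, 35, 452] mean [ 0.565  -0.1085  0.0958] circ [ 0.5655 -0.1088] 0.0151 hull [ 0.5654 -0.1086]
mouth [277, 166, 40, 40, 514] mean [ 0.5736 -0.0092  0.0958] circ [ 0.5742 -0.0093] 0.0174 hull [ 0.5739 -0.0093]
mouth [386, 173, 47, 43, 691] mean [0.5816 0.0901 0.0955] circ [0.5823 0.0901] 0.0196 hull [0.5821 0.0902]
```

View pics/w2.png

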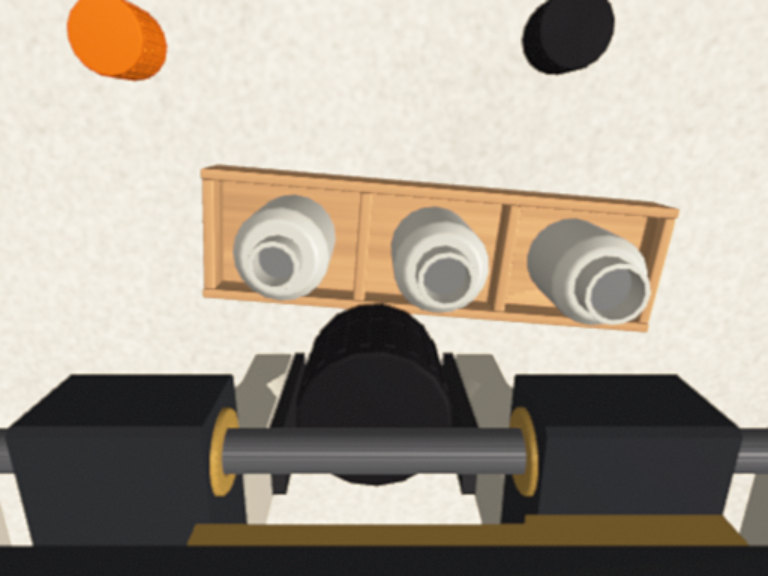

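The wrist view shows cap B held squarely, with the three mouths at about (273,262), (446,278) and (613,291), with necks of 30, 34 and 38 mm from left to right. I'll try the middle jar first.

Request:
carry_out(commands=[{"dp": [-0.003,0.02,0.02],"rotation": [0,0,0]},{"dp": [-0.002,0.021,0.03],"rotation": [0,0,0]},{"dp": [0,0,0.03],"rotation": [0,0,0]},{"dp": [0,0,0.017],"rotation": [0,0,0]},{"dp": [0,0,0],"rotation": [0,0,0]},{"dp": [0,0,0],"rotation": [0,0,0]},{"dp": [0,0,0],"rotation": [0,0,0]}])

```text
t: 6.55
eef_pos: [0.5754, -0.0091, 0.1513]
ee_rot: [3.141, 0.002, -3.142]
force: [0.1, 0.8, -0.1]
width: 0.0456
gripper_force: 12.0
```

Run:
```python
from h import *
for n in['side','scene','wrist']:
    p,d,W=grab(n); s=readout.get_state(); print(s['eef_pos'].round(4))
    np.savez(n+'2',p=p,W=W)
    reg=(W[...,0]>.53)&(W[...,0]<.63)&(abs(W[...,1]+.01)<.03)&(p.max(-1)<75)
    for a,b in((.148,.158),(.112,.125)):
        w=W[reg&(W[...,2]>a)&(W[...,2]<b)]; print(n,a,len(w), w.min(0).round(4) if len(w) else '',w.max(0).round(4) if len(w) else '')
```

```text
[ 0.5753 -0.0091  0.1511]
side 0.148 33 [ 0.5507 -0.0256  0.1481] [0.5652 0.0158 0.1578]
side 0.112 26 [ 0.5512 -0.0141  0.1154] [0.5687 0.0131 0.1248]
[ 0.5752 -0.0091  0.151 ]
scene 0.148 256 [ 0.5555 -0.0373  0.148 ] [0.6011 0.0197 0.1576]
scene 0.112 49 [ 0.5829 -0.0326  0.1135] [0.6003 0.0088 0.1248]
[ 0.575  -0.0091  0.1508]
wrist 0.148 5469 [ 0.5518 -0.0358  0.148 ] [0.5975 0.0168 0.158 ]
wrist 0.112 372 [ 0.5518 -0.03    0.1157] [0.5673 0.0121 0.125 ]
```

Request:
carry_out(commands=[{"dp": [0.001,0,0.008],"rotation": [0,0,0]},{"dp": [0,0,0.008],"rotation": [0,0,0]},{"dp": [0,0,0.004],"rotation": [0,0,0]},{"dp": [0,0,0.003],"rotation": [0,0,0]},{"dp": [0,0,0],"rotation": [0,0,0]}])

```text
t: 7.32
eef_pos: [0.5749, -0.0091, 0.1287]
ee_rot: [-3.141, 0.003, -3.14]
force: [-2.7, 0.2, 13.6]
width: 0.0455
gripper_force: 12.0
```

Request:
carry_out(commands=[{"dp": [0.001,0,0],"rotation": [0,0,0]},{"dp": [0.001,0,0],"rotation": [0,0,0]},{"dp": [-0.001,0.001,0],"rotation": [0,0,0]},{"dp": [-0.001,-0.001,0],"rotation": [0,0,0]},{"dp": [0,-0.001,0],"rotation": [0,0,0]},{"dp": [0.001,0,0],"rotation": [0,0,0]},{"dp": [0,0.001,0],"rotation": [0,0,0]},{"dp": [0,0,0],"rotation": [0,0,0]}])

```text
t: 8.32
eef_pos: [0.5746, -0.009, 0.1288]
ee_rot: [-3.141, 0.004, -3.14]
force: [-1.4, -1.2, 10.9]
width: 0.0456
gripper_force: 12.0
```

Request:
carry_out(commands=[{"dp": [0,0,-0.024],"rotation": [0,0,0]},{"dp": [0.003,-0.033,0],"rotation": [0,0,0]},{"dp": [0.003,-0.034,0],"rotation": [0,0,0]},{"dp": [0.003,-0.0326,0],"rotation": [0,0,0]},{"dp": [0,0,0],"rotation": [0,0,0]},{"dp": [0,0,0],"rotation": [0,0,0]},{"dp": [0,0,0],"rotation": [0,0,0]}])

```text
t: 9.2
eef_pos: [0.5639, -0.108, 0.1509]
ee_rot: [3.142, -0.0, -3.141]
force: [0.2, -1.1, -0.5]
width: 0.0461
gripper_force: 12.0
```

```bash
cat > hc.py <<'E'
from h import *
p,d,W=grab('wrist'); s=readout.get_state(); t=s['eef_pos']; print(t.round(4),s['ee_rot'].round(4))
V=W-t; m=(abs(V[...,1])<.021)&(p.max(-1)<75)&(V[...,0]<-.008)
top=V[m&(V[...,0]>-.022)&(V[...,0]<-.012)&(abs(V[...,2])<.012)]
print('top above TCP',np.median(top[:,2]).round(4))
w=V[m&(V[...,2]<-.005)&(V[...,2]>-.035)]
print('front x',np.percentile(w[:,0],2).round(4), 'zmin',w[:,2].min().round(4))
E
python3 hc.py
```

```text
[ 0.5639 -0.108   0.1509] [ 3.1416e+00 -2.0000e-04 -3.1404e+00]
top above TCP 0.0069
front x -0.0243 zmin -0.032
```

Request:
carry_out(commands=[{"dp": [-0.0022,-0.0007,0.006],"rotation": [0,0,0]},{"dp": [0,0,0.008],"rotation": [0,0,0]},{"dp": [0,0,0.006],"rotation": [0,0,0]},{"dp": [0,0,0.004],"rotation": [0,0,0]},{"dp": [0,0,0.003],"rotation": [0,0,0]},{"dp": [0,0,0],"rotation": [0,0,0]}], force=25)

```text
t: 10.0
eef_pos: [0.5662, -0.1091, 0.1239]
ee_rot: [3.141, 0.0, -3.141]
force: [1.7, 2.6, -2.0]
width: 0.0456
gripper_force: 25.0
```

Request:
carry_out(commands=[{"dp": [0,0,0.003],"rotation": [0,0,0]},{"dp": [0,0,0.002],"rotation": [0,0,0]},{"dp": [0,0,0],"rotation": [0,0,0]}])

```text
t: 10.38
eef_pos: [0.5664, -0.1091, 0.1192]
ee_rot: [3.141, 0.001, -3.141]
force: [1.8, 4.1, -0.8]
width: 0.0456
gripper_force: 25.0
```

Request:
carry_out(commands=[{"dp": [0,0.0004,0.002],"rotation": [0,0,0]},{"dp": [0,0,0.002],"rotation": [0,0,0]},{"dp": [0,0,0.001],"rotation": [0,0,0]},{"dp": [0,0,0],"rotation": [0,0,0]}])

```text
t: 10.88
eef_pos: [0.5663, -0.109, 0.1149]
ee_rot: [-3.141, 0.001, -3.141]
force: [-1.7, 5.8, 9.1]
width: 0.0457
gripper_force: 25.0
```

Request:
carry_out(commands=[{"dp": [0,0,0],"rotation": [0,0,0]},{"dp": [0,0,0],"rotation": [0,0,0]},{"dp": [0,0,-0.03],"rotation": [0,0,0]},{"dp": [0,0,-0.05],"rotation": [0,0,0]},{"dp": [0,0.02,-0.04],"rotation": [0,0,0]},{"dp": [0.03,0.05,-0.01],"rotation": [0,0,0]},{"dp": [0.03,0.05,0],"rotation": [0,0,0]},{"dp": [0.03,0.05,0],"rotation": [0,0,0]}], grip=0.075)

```text
t: 11.88
eef_pos: [0.4746, 0.0616, 0.2438]
ee_rot: [-3.141, -0.001, 3.141]
force: [1.1, 1.7, -0.3]
width: 0.0752
gripper_force: 0.0
```

Request:
carry_out(commands=[{"dp": [0.0428,0.0083,0.04],"rotation": [0,0,0]},{"dp": [0,0,0.05],"rotation": [0,0,0]},{"dp": [0,0,0],"rotation": [0,0,0]},{"dp": [0,0,0],"rotation": [0,0,0]},{"dp": [0,0,0],"rotation": [0,0,0]}])

```text
t: 12.5
eef_pos: [0.4345, 0.0696, 0.1556]
ee_rot: [3.141, 0.002, 3.141]
force: [-0.2, 0.1, 0.5]
width: 0.0753
gripper_force: 0.0
```

```bash
python3 look.py w3
python3 - <<'E'
from h import *
for n in['scene','side']:
    p,d,W=grab(n); m=(p.max(-1)<75)&(abs(W[...,0]-.566)<.03)&(abs(W[...,1]+.109)<.03)&(W[...,2]>.115)&(W[...,2]<.14)
    w=W[m]; print(n,len(w),w.mean(0).round(4),np.percentile(w[:,2],[50,90,98]).round(4))
    A=np.c_[w[:,:2]-w[:,:2].mean(0),np.ones(len(w))]; print('slope',np.linalg.lstsq(A,w[:,2],rcond=None)[0].round(4))
    cv2.imwrite(f'pics/{n}3.png',cv2.resize(p[120:300,150:400,::-1],(750,540)))
E
```

```text
12.55 [0.4343 0.0695 0.1554] [3.1406e+00 2.0000e-03 3.1411e+00]
cap [222, 161, 58, 59, 2681] mean [0.4322 0.0705 0.0402] circ [0.4332 0.0701] 0.0231 hull [0.433  0.0704]
scene 241 [ 0.5706 -0.1101  0.121 ] [0.1213 0.1227 0.1236]
slope [-0.0497  0.0004  0.121 ]
side 52 [ 0.5733 -0.098   0.1223] [0.123  0.1249 0.1263]
slope [ 0.0617 -0.0362  0.1223]
```

View pics/scene3.png

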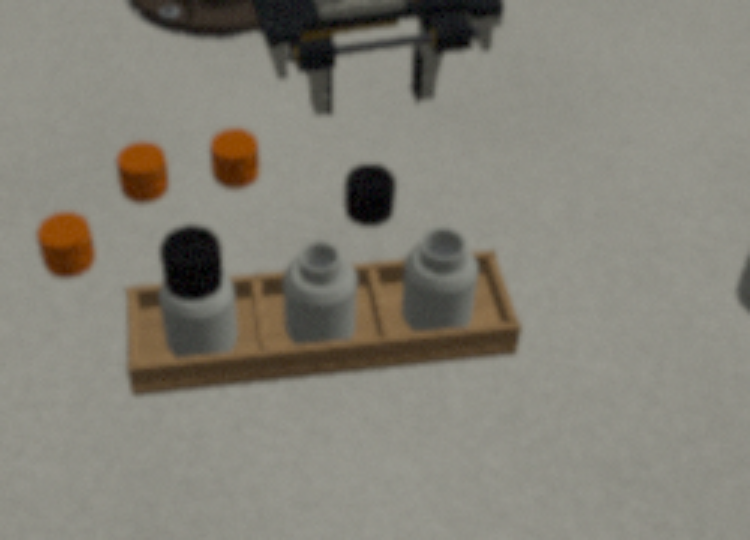

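The crop shows cap B fully home and level on the 30 mm jar at about (192,262). Its measured top is 0.122 m, as it should be. Cap A comes next.

Request:
carry_out(commands=[{"dp": [0.001,0.0007,0.03],"rotation": [0,0,0]},{"dp": [0,0,0.04],"rotation": [0,0,0]},{"dp": [0,0,0.03],"rotation": [0,0,0]},{"dp": [0,0,0.0194],"rotation": [0,0,0]},{"dp": [0,0,0],"rotation": [0,0,0]},{"dp": [0,0,0],"rotation": [0,0,0]}])

```text
t: 13.4
eef_pos: [0.4328, 0.0703, 0.0355]
ee_rot: [3.141, 0.001, -3.141]
force: [1.0, -0.6, -0.4]
width: 0.0746
gripper_force: 0.0
```

Request:
carry_out(commands=[{"dp": [0,0,0],"rotation": [0,0,0]},{"dp": [0,0,0],"rotation": [0,0,0]},{"dp": [0,0,0],"rotation": [0,0,0]},{"dp": [0,0,0],"rotation": [0,0,0]}], grip=0.035, force=25)

```text
t: 13.9
eef_pos: [0.4323, 0.0701, 0.035]
ee_rot: [3.141, 0.0, -3.141]
force: [-1.3, 0.7, 4.0]
width: 0.0457
gripper_force: 25.0
```

Request:
carry_out(commands=[{"dp": [0,0,-0.035],"rotation": [0,0,0]},{"dp": [0,0,-0.045],"rotation": [0,0,0]},{"dp": [-0.02,0.005,-0.04],"rotation": [0,0,0]},{"dp": [-0.045,0.005,0],"rotation": [0,0,0]},{"dp": [-0.045,0.005,0],"rotation": [0,0,0]},{"dp": [-0.039,0.005,0],"rotation": [0,0,0]},{"dp": [0,0,0],"rotation": [0,0,0]},{"dp": [0,0,0],"rotation": [0,0,0]}])

```text
t: 14.9
eef_pos: [0.5803, 0.0897, 0.1539]
ee_rot: [-3.141, -0.002, 3.141]
force: [-0.5, 0.7, -1.1]
width: 0.0458
gripper_force: 25.0
```

```bash
python3 hc.py
```

```text
[0.5801 0.0897 0.1543] [-3.1413e+00 -1.2000e-03 -3.1415e+00]
top above TCP 0.0033
front x -0.0216 zmin -0.0345
```

Request:
carry_out(commands=[{"dp": [-0.001,0.0005,0.008],"rotation": [0,0,0]},{"dp": [0,0,0.008],"rotation": [0,0,0]},{"dp": [0,0,0.006],"rotation": [0,0,0]},{"dp": [0,0,0.004],"rotation": [0,0,0]},{"dp": [0,0,0.002],"rotation": [0,0,0]},{"dp": [0,0,0],"rotation": [0,0,0]}])

```text
t: 15.7
eef_pos: [0.5829, 0.0904, 0.1297]
ee_rot: [-3.141, 0.003, -3.14]
force: [-6.4, -2.2, 22.1]
width: 0.0458
gripper_force: 25.0
```

Request:
carry_out(commands=[{"dp": [0.001,0,0],"rotation": [0,0,0]},{"dp": [0,0,0],"rotation": [0,0,0]}])

```text
t: 15.95
eef_pos: [0.5827, 0.0904, 0.1297]
ee_rot: [3.142, 0.004, -3.14]
force: [-3.8, -1.8, 19.0]
width: 0.0458
gripper_force: 25.0
```

Request:
carry_out(commands=[{"dp": [0.001,0,0],"rotation": [0,0,0]},{"dp": [0,0,0],"rotation": [0,0,0]}])

```text
t: 16.2
eef_pos: [0.5825, 0.0904, 0.1299]
ee_rot: [3.141, 0.006, -3.14]
force: [-0.4, -3.0, 16.3]
width: 0.046
gripper_force: 25.0
```

Request:
carry_out(commands=[{"dp": [-0.001,0.001,0],"rotation": [0,0,0]},{"dp": [0,0,0],"rotation": [0,0,0]},{"dp": [0,-0.002,0],"rotation": [0,0,0]},{"dp": [0,0,0],"rotation": [0,0,0]}])

```text
t: 16.7
eef_pos: [0.5828, 0.0903, 0.1298]
ee_rot: [3.14, 0.005, -3.14]
force: [-4.7, 2.3, 20.2]
width: 0.0459
gripper_force: 25.0
```

Request:
carry_out(commands=[{"dp": [0,0.001,-0.008],"rotation": [0,0,0]},{"dp": [0,0,-0.006],"rotation": [0,0,0]},{"dp": [0,0,0],"rotation": [0,0,0]},{"dp": [0,0,0],"rotation": [0,0,0]},{"dp": [0,0,0],"rotation": [0,0,0]}])

```text
t: 17.32
eef_pos: [0.5809, 0.0904, 0.1403]
ee_rot: [-3.141, -0.001, -3.141]
force: [-0.9, -0.0, -0.1]
width: 0.0458
gripper_force: 25.0
```

```bash
python3 hc.py
```

```text
[0.581  0.0904 0.1403] [-3.1413e+00 -7.0000e-04 -3.1415e+00]
top above TCP 0.0042
front x -0.0222 zmin -0.0334
```

Request:
carry_out(commands=[{"dp": [0,0,0.006],"rotation": [0,0,0]},{"dp": [0,0,0.004],"rotation": [0,0,0]},{"dp": [0,0,0.001],"rotation": [0,0,0]},{"dp": [0,0,0],"rotation": [0,0,0]}])

```text
t: 17.88
eef_pos: [0.5809, 0.0904, 0.1304]
ee_rot: [-3.141, -0.0, -3.141]
force: [-5.0, 0.5, 9.8]
width: 0.0457
gripper_force: 25.0
```

Request:
carry_out(commands=[{"dp": [0,0,0.001],"rotation": [0,0,0]},{"dp": [0,0,0],"rotation": [0,0,0]}])

```text
t: 18.12
eef_pos: [0.5809, 0.0904, 0.1302]
ee_rot: [-3.141, 0.0, -3.141]
force: [-8.1, 0.5, 15.5]
width: 0.0462
gripper_force: 25.0
```

Request:
carry_out(commands=[{"dp": [0,0,-0.02],"rotation": [0,0,0]},{"dp": [0.002,-0.033,-0.002],"rotation": [0,0,0]},{"dp": [0.003,-0.034,0],"rotation": [0,0,0]},{"dp": [0.003,-0.033,0],"rotation": [0,0,0]},{"dp": [0,0,0.008],"rotation": [0,0,0]},{"dp": [0,0,0],"rotation": [0,0,0]},{"dp": [0,0,0],"rotation": [0,0,0]},{"dp": [0,0,0],"rotation": [0,0,0]}])

```text
t: 19.12
eef_pos: [0.5734, -0.0088, 0.1427]
ee_rot: [3.142, 0.0, -3.14]
force: [0.2, -0.5, -0.3]
width: 0.0456
gripper_force: 25.0
```

```bash
python3 hc.py
```

```text
[ 0.5733 -0.0088  0.1428] [ 3.1415e+00  2.0000e-04 -3.1405e+00]
top above TCP 0.0043
front x -0.0222 zmin -0.0336
```

Request:
carry_out(commands=[{"dp": [0,-0.0005,0.006],"rotation": [0,0,0]},{"dp": [0,0,0.005],"rotation": [0,0,0]},{"dp": [0,0,0.002],"rotation": [0,0,0]},{"dp": [0,0,0.002],"rotation": [0,0,0]},{"dp": [0,0,0],"rotation": [0,0,0]}])

```text
t: 19.8
eef_pos: [0.5733, -0.0097, 0.1275]
ee_rot: [3.141, 0.0, -3.141]
force: [0.2, 3.3, -1.5]
width: 0.0456
gripper_force: 25.0
```

Request:
carry_out(commands=[{"dp": [0,0.0003,0.003],"rotation": [0,0,0]},{"dp": [0,0,0.004],"rotation": [0,0,0]},{"dp": [0,0,0.003],"rotation": [0,0,0]},{"dp": [0,0,0],"rotation": [0,0,0]}])

```text
t: 20.3
eef_pos: [0.5731, -0.0095, 0.1172]
ee_rot: [3.141, -0.0, -3.141]
force: [0.9, 4.2, -2.4]
width: 0.0455
gripper_force: 25.0
```

Request:
carry_out(commands=[{"dp": [0,0.0003,0.001],"rotation": [0,0,0]},{"dp": [0,0,0.001],"rotation": [0,0,0]},{"dp": [0,0,0.0005],"rotation": [0,0,0]},{"dp": [0,0,0],"rotation": [0,0,0]}])

```text
t: 20.8
eef_pos: [0.5732, -0.0094, 0.1164]
ee_rot: [-3.141, 0.001, -3.141]
force: [-4.5, 3.9, 10.4]
width: 0.0455
gripper_force: 25.0
```

Cap A is seated on the middle jar, so I'll release, retreat and check.

Request:
carry_out(commands=[{"dp": [0,0,0],"rotation": [0,0,0]},{"dp": [0,0,0],"rotation": [0,0,0]},{"dp": [0,0,-0.03],"rotation": [0,0,0]},{"dp": [0,0,-0.05],"rotation": [0,0,0]},{"dp": [0,0,-0.05],"rotation": [0,0,0]},{"dp": [0.02,0,-0.02],"rotation": [0,0,0]},{"dp": [0,0,0],"rotation": [0,0,0]},{"dp": [0,0,0],"rotation": [0,0,0]}], grip=0.075)

```text
t: 21.8
eef_pos: [0.5529, -0.0095, 0.2643]
ee_rot: [-3.141, -0.001, -3.142]
force: [0.2, 0.5, 0.4]
width: 0.0753
gripper_force: 0.0
```

Run:
```python
from h import *
for n in['scene','side','wrist']:
    p,d,W=grab(n)
    for c in((.5655,-.1087),(.574,-.0093)):
        m=(p.max(-1)<75)&(np.hypot(W[...,0]-c[0],W[...,1]-c[1])<.021)&(W[...,2]>.112)&(W[...,2]<.14); w=W[m]
        if len(w)<9: print(n,len(w)); continue
        A=np.c_[w[:,:2]-w[:,:2].mean(0),np.ones(len(w))]
        print(n,len(w),np.median(w,0).round(4),'slope',np.linalg.lstsq(A,w[:,2],rcond=None)[0][:2].round(3))
    cv2.imwrite(f'pics/{n}4.png',cv2.resize(p[:,:,::-1],(768,576)))
print(readout.get_state()['eef_pos'])
```

```text
scene 178 [ 0.567  -0.1091  0.1217] slope [-0.003  0.001]
scene 170 [ 0.5753 -0.0094  0.1214] slope [ 0.008 -0.001]
side 137 [ 0.5652 -0.106   0.1233] slope [ 0.02  -0.056]
side 150 [ 0.5731 -0.007   0.1232] slope [ 0.018 -0.031]
wrist 1828 [ 0.5649 -0.1088  0.1223] slope [-0.002  0.   ]
wrist 1786 [ 0.5735 -0.0092  0.1223] slope [0.    0.001]
[ 0.55301683 -0.00954981  0.26383375]
```

View pics/scene4.png

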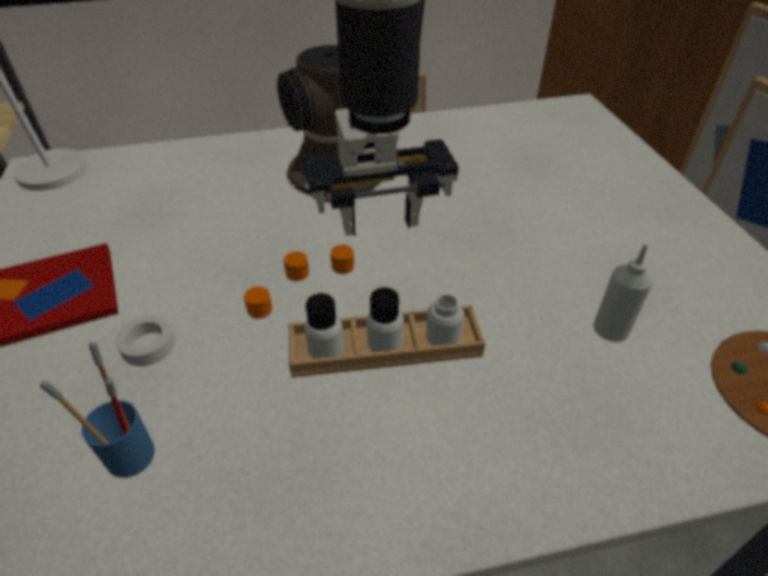

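Both caps at about (321,311) and (384,305) are home and level, with their tops at 0.122 m. The bottle, pot and tape are where they were.

```bash
python3 -c "
from station import arm; print(arm.job_done())"
```

```text
the job is handed in; nothing more can be done
None
```

Both caps are fully home and level on their own jars: one on the 30 mm neck at the end nearer the brush pot, the other on the 34 mm neck in the middle. The 38 mm jar stays open, the bottle, pot and tape roll weren't touched, and I handed the job in at about 22 s.

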